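# Send the stout turning blank down the rocker chute

## Robot

A 6-joint arm with a two-finger parallel gripper is mounted at the origin on the work surface. World frame = base frame: x ahead of the robot, y to its left, z up, the work surface at z = 0. Lengths are in m, angles in rad, forces in N, time in s.
With the tool pointing down it reaches from about 0.375 to 0.975 m from the base axis. Payload 3.8 kg.
Tool frame: the origin (TCP) lies midway between the tips of the shut fingers; the grasp point (between the pads) lies 19 mm behind it; z points along the fingers, y is the line along which they close (so a half turn about z gives the same grasp; the last joint's range is limited). The gripper opens to 85 mm and grips with 20 to 120 N. Pads are 22 mm wide; open, the fingers measure 114 mm over their backs; the gripper's body (76 mm by 85 mm) begins 54 mm behind the grasp point. The pads swing forward as they close: fully open they stand 13 mm farther back than shut.
Start: joints at [-1.138, 0.264, 1.604, -0, 1.274, -0.037], TCP at [0.306, -0.602, 0.231] pointing down, gripper open.
Joint ranges: [-2.63, 2.63], [-0.94, 2.18], [0.31, 2.57], [-1.31, 4.45], [0, 2.66], [-2.55, 2.55]. Speed limits (rad/s): [2.57, 2.57, 3.14, 3.14, 3.14, 3.14].

## Interface

Orientations are given as a rotation vector (axis times angle).
In Python, from workcell import read_state, vision, ticket gives the robot as it stands. The module is installed in compiled form; this text tells all that it offers.
- The arm moves only by the tool jog_arm, never from a script. Its arguments are lists of equal length, an entry for each row: "turn": the turn, a rotation vector about the tool's x, y, z in rad, a list of three; "delta_pos": the shift along the tool's x, y, z in m, a list of three; "gripper": the finger opening in m, from 0 to 0.0854. In form: {"turn": [[rx, ry, rz], ...], "delta_pos": [[dx, dy, dz], ...], "gripper": [gripper, ...]}. A call has 1 to 20 rows; each row shifts and turns the commanded pose from where the row before left it, along the tool's axes as they then stand; what a row does not reach is not made up. A row lasts 1/12 s, in which the tool goes at most 41.7 mm and 7.16 degrees, less where a joint would pass 70% of its speed; a pose out of reach is approached as far as the arm can. A call with a gripper value outside its range is refused whole. The fingers move at their own pace and stop on an object; "grip_force" is the grip in N (left out, the last holds). Time passes only in rows, so rows that do not move let the fingers close. It gives the time, the measured TCP pose, the force, the opening and the grip force at its end, in the units of the state.
- read_state(): the state, without advancing time (a new reading comes with each control period).
- vision.read_camera(name): name is "side" or "top"; returns the picture (480x640x3 uint8, red, green, blue); there is no depth.
- vision.calibration(name): a dict with "vfov" (degrees; the focal length in pixels is half the picture's height over the tangent of half this angle, whatever the lens; pixels are square), "cx", "cy" (the principal point, pixels), "R" (3x3) and "t" (3): a world point X has camera coordinates R X + t. Camera axes: x right, y down, z forward; pixel columns grow to the right and rows downward; lengths in m; the calibration is good to about 2 mm. A picture is of the moment at which its call begins. calibration takes no time and is no camera call.
- ticket.finish_job(): hands the job in; it is judged then, once.
The state is a dict: "time": time; "q": joint angles; "joint_vel": joint speeds; "joint_torque": joint torques, N m; "tool_pos": TCP position; "tcp_rot": TCP orientation; "wrist_force": force on the tool from outside, world axes, zero at the start; "torque": the same for the moment, N m; "width": opening from 0.0 (shut) to 1.0 (fully open); "grip_force": force on a finger pad.
Only numpy, scipy, OpenCV 4.12 (cv2) and the standard library are available. Lean on these libraries where they do the work, as an engineer would, in place of code of your own. Each camera call takes 0.05 s, during which the arm holds its last target. There are 200 camera calls.

## Task

Pick up the stout round wooden blank (not the thin dowel or the square offcut) and lower it gently into the seat of the plywood rocker tray, lying across the tray between the two low strips, then let go so that its weight alone tips the tray. It must roll out and lie still in the catch box, with the tray swung back level.

Things in the scene. Friction and masses are not known exactly. Their poses are not given: they have to be found in the camera images.
- blank: The stout round blank: pale bare wood cylinder, 45 mm in diameter, 100 mm long, about 115 g (varies), lying on its round side. Origin at its centre, 22.5 mm above the table at the start; its own x axis runs along its length. Near it lie, in any order, a thin dowel (diameter 25 mm, length 100 mm) and a square offcut (44 x 44 x 100 mm) of the same wood, not wanted.
- seat (a point): Loading seat on the rocker tray, a point on its floor's upper face, 144 mm above the table when level. x: along the pivot, the way the blank must lie (within 10 deg); -y: to the catch box; z: up. The seat is 40 mm wide in y, between two strips 2.5 mm high; side rails 150 mm apart in x rise 6 mm. Set the blank's centre within 10 mm in y, 20 mm in x; seated, it is 22.5 mm above this point.
- tray (a joint): Tilt of the rocker tray: 0 level, held against a stop by a small counterweight; grows to 0.65 rad as the outlet edge (35 mm from the seat in -y; the pivot is 65 mm from it in +y) goes down. The free hinge tips under the stout blank's weight in the seat within a second (the thin dowel is too light), and the empty tray swings back to 0 by itself.
- stand: Fixed plywood stand that carries the tray and the catch box. Origin on the table below the pivot, axes those of the level seat. Two posts at x +-94 mm end 160 mm above the table. The open box, in -y below the tray's outlet, is 162 mm inside in x and reaches from y -80 to -254 mm; its sides are 74 mm and far wall 87 mm above the table; its floor slopes down to the far wall, 20 to 37 mm high.
Mind the look-alikes: they are no part of the job. Leave any blue or green look-alike of the blank alone.

How it is judged:
On the way, in this order (a step that is already met when the one before it is completed fails the run):
1. the blank, still held, is lowered into the seat: across the tray, less than 12 mm above its floor (contact force between blank and the fingers above 0.3 N and z of blank in the frame of seat between 0.015 and 0.0345 m and y of blank in the frame of seat between -0.018 and 0.018 m and x of blank in the frame of seat between -0.03 and 0.03 m and angle between the x axis of blank and the x axis of seat, either way round below 0.3 rad).
2. the blank, let go, tips the tray by its weight alone: tray beyond 0.3 rad with the blank on it, the robot not pushing tray or blank (value of joint tray above 0.3 rad and z of blank in the frame of seat between 0.01 and 0.035 m and y of blank in the frame of seat between -0.045 and 0.03 m and contact force between each of blank, stand and the fingers below 0.5 N and contact force between stand and the arm below 0.5 N).
At the end, for the whole second after the job is handed in: The stout blank lies in the catch box (centre between the box walls and less than 75 mm above the table), slower than 0.05 m/s, and the tray is back level (below 0.08 rad) (x of blank in the frame of stand between -0.08 and 0.08 m and y of blank in the frame of stand between -0.254 and -0.08 m and z of blank in the frame of stand below 0.075 m and linear speed of blank below 0.05 m/s and value of joint tray below 0.08 rad); the robot touches nothing.
It also fails if it takes over 40 s, if anything falls off the work surface, if the arm or the gripper's body presses on something with over 40 N, if the wrist force passes 120 N, or if a joint passes its speed limit or range.

## Working session

There is one attempt and no reset: what is moved stays moved. The work goes in short steps, Python scripts to look and compute and a tool call to move; the robot and the scene stay as the last step left them, time stands still between calls to the robot, and variables do not carry over. Pictures are saved under pics/ and viewed, at most 10 in all, crops included, and the job is handed in when it is done.

Besides the shell and the picture viewer there is one more tool, called after ">>>" as name(argument=value, ...) on one line, values as JSON. jog_arm: Moves the arm, as the interface text tells. Its arguments: {"type":"object","properties":{"turn":{"type":"array","items":{"type":"array","items":{"type":"number"}}},"delta_pos":{"type":"array","items":{"type":"array","items":{"type":"number"}}},"gripper":{"type":"array","items":{"type":"number"}},"grip_force":{"type":"number"}},"required":["turn","delta_pos","gripper"]}

```bash
mkdir -p pics; python3 - <<'E'
from workcell import read_state, vision
import cv2
for n in("top","side"):
    cv2.imwrite(f"pics/{n}0.png",vision.read_camera(n)[:,:,::-1]); c=vision.calibration(n); print(n,c)
s=read_state();print(s["time"],s["tool_pos"],s["tcp_rot"],s["q"],s["width"])
E
```

```text
top {'vfov': 46.22043607234555, 'cx': 312.0392383186984, 'cy': 238.70336451763956, 'R': array([[ 0.01152579, -0.9992391 , -0.037261  ],
       [-0.98841477, -0.00574532, -0.15166818],
       [ 0.1513387 ,  0.03857742, -0.9877289 ]]), 't': array([0.08977481, 0.46950832, 0.97383327])}
side {'vfov': 42.09583226448398, 'cx': 313.92849915327014, 'cy': 251.06159070216324, 'R': array([[-0.96117099, -0.27510538,  0.02161847],
       [-0.19825456,  0.63392272, -0.74755409],
       [ 0.19195171, -0.72281326, -0.66384903]]), 't': array([0.44507727, 0.13252731, 1.36938636])}
0.1 [ 0.30529508 -0.60126594  0.23006349] [-3.05334922e+00 -7.30645198e-01  5.66975739e-04] [-1.13792309e+00  2.64708217e-01  1.60524216e+00  4.95331198e-05
  1.27371451e+00 -3.68941391e-02] 0.9961451526943137
```

View pics/top0.png

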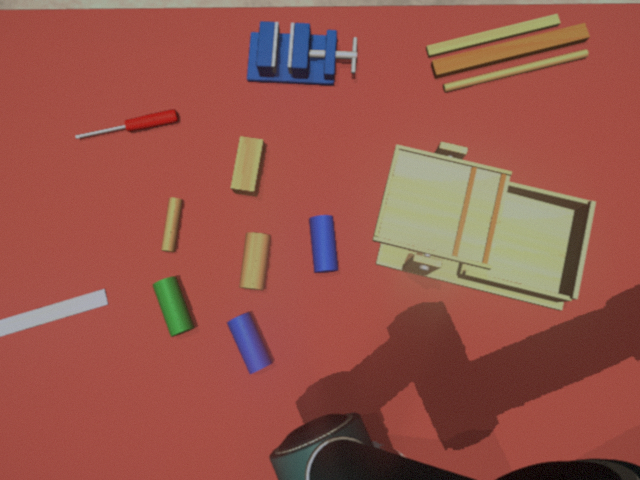

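View pics/side0.png

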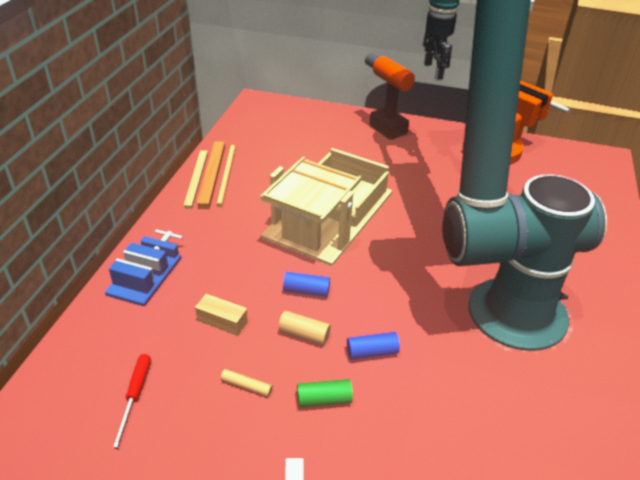

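The stout blank is at about (256,261) in top and (304,327) in side. The square offcut (247,165), the dowel (172,224) and the coloured cylinders are separate. The tray's seat lies between the orange strips near (482,215) in top, with the box to the right. Next I'll enlarge crops.

```bash
python3 - <<'E'
import cv2,numpy as np
t=cv2.imread("pics/top0.png");s=cv2.imread("pics/side0.png")
cv2.imwrite("pics/c1.png",cv2.resize(t[130:330,360:610],None,fx=3.2,fy=3,interpolation=cv2.INTER_CUBIC)[:600,:800])
a=cv2.resize(t[220:300,225:325],None,fx=4,fy=4,interpolation=cv2.INTER_CUBIC)
b=cv2.resize(s[290:370,255:355],None,fx=4,fy=4,interpolation=cv2.INTER_CUBIC)
c=cv2.resize(s[145:265,250:400],(800,600),interpolation=cv2.INTER_CUBIC)
cv2.imwrite("pics/c2.png",np.hstack([a,b]));cv2.imwrite("pics/c3.png",c)
E
```

```text
(no output)
```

View pics/c1.png

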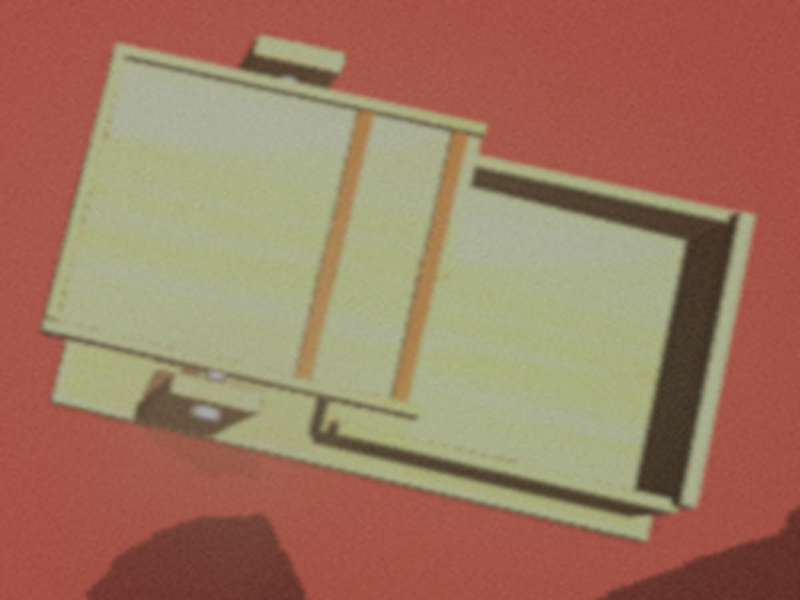

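View pics/c2.png

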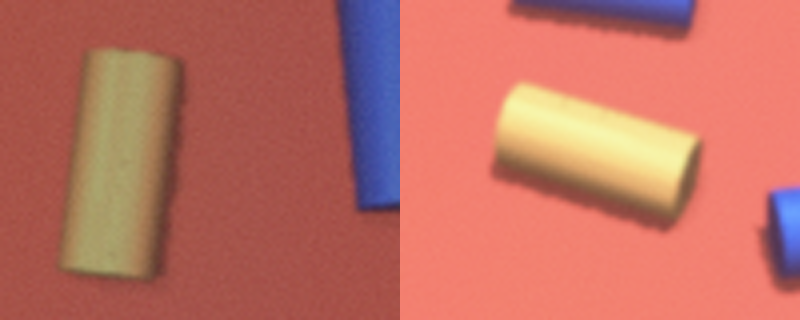

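View pics/c3.png

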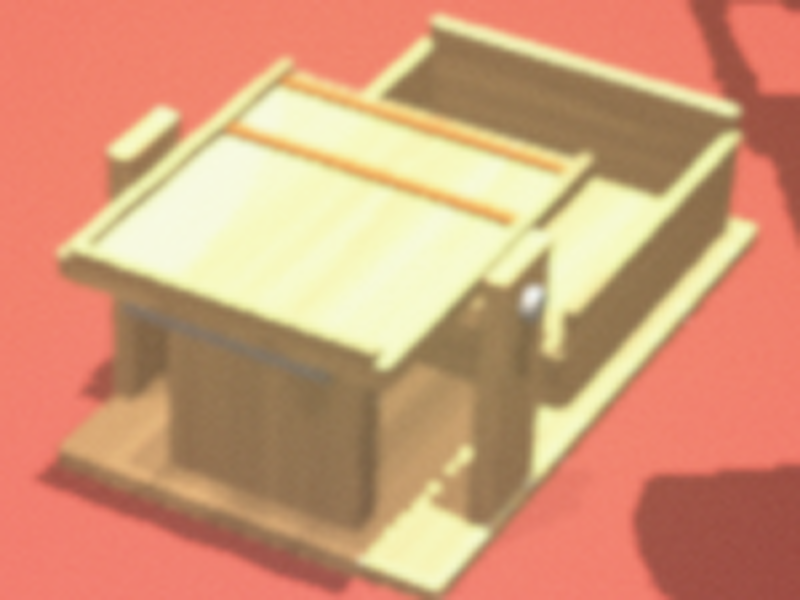

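c1 shows the strip ends, with inner edges at c1 (372,112)-(312,378) and (453,132)-(392,398). c2 gives the blank outline corners (88,50), (182,57), (158,277), (62,270) in the left half, and its centre at about (198,152) in the right half. c3 confirms that the box lies beyond the strips and gives their ends in the side view.

```bash
cat > h.py <<'E'
import numpy as np
from workcell import vision
def ray(n,uv):
    c=vision.calibration(n);f=240/np.tan(np.radians(c["vfov"])/2)
    R,t=np.array(c["R"]),np.array(c["t"])
    return -R.T@t, R.T@np.array([(uv[0]-c["cx"])/f,(uv[1]-c["cy"])/f,1])
def at(n,uv,z):
    o,d=ray(n,uv); return o+d*(z-o[2])/d[2]
E
python3 - <<'E'
from h import *
T=lambda p:(360+p[0]/3.2,130+p[1]/3)
S=lambda p:(250+p[0]*150/800,145+p[1]*.2)
z=.1465
a,b,c,d=[at("top",T(p),z) for p in[(372,112),(312,378),(453,132),(392,398)]]
ctr=(a+b+c+d)/4; ax=(a-b+c-d); ax/=np.linalg.norm(ax)
print("top seat",ctr,np.degrees(np.arctan2(ax[1],ax[0])),np.linalg.norm(a-b),np.linalg.norm(np.cross(ax,c-a)),np.linalg.norm(np.cross(ax,d-b)))
# side: strip centrelines ends (near strip / outer strip)
e,f,g,h=[at("side",S(p),z) for p in[(228,127),(513,219),(285,77),(567,168)]]
ax2=e-f+g-h;print("side seat",(e+f+g+h)/4,np.degrees(np.arctan2(ax2[1],ax2[0])),np.linalg.norm(e-f),np.linalg.norm(g-e))
# box far wall top, z=.087 , check
for p in[(745,213),(690,505)]: print("farwall",at("top",T(p),.087))
for p in[(437,20),(738,112)]: print("side farwall",at("side",S(p),.087))
B=lambda p:(225+p[0]/4,220+p[1]/4)
k=[at("top",B(p),.0225) for p in[(88,50),(182,57),(158,277),(62,270)]]
v=k[0]+k[1]-k[2]-k[3];print("blank",sum(k)/4,np.degrees(np.arctan2(v[1],v[0])),np.linalg.norm(v)/2,np.linalg.norm(k[0]-k[1]))
print("blank side",at("side",(255+198/4,290+152/4),.0225))
E
```

```text
top seat [ 0.49263055 -0.17725198  0.1465    ] -13.502280422124745 0.14844066367516276 0.04144651464374717 0.04003734060881132
side seat [ 0.48999255 -0.17237843  0.1465    ] -13.907342768057088 0.14472207181827373 0.050810897470371104
farwall [ 0.52853594 -0.38349589  0.087     ]
farwall [ 0.36394237 -0.34525286  0.087     ]
side farwall [ 0.52259633 -0.37807007  0.087     ]
side farwall [ 0.3598911  -0.33774714  0.087     ]
blank [0.42993224 0.19676731 0.0225    ] -4.950746822990481 0.10117656226958784 0.043485604883450754
blank side [0.42608845 0.20183984 0.0225    ]
```

>>> jog_arm(turn=[[0,0,0.111],[0,0,0.111],[0,0,0.111],[0,0,0.111],[0,0,0.111],[0,0,0],[0,0,0],[0,0,0],[0,0,0],[0,0,0],[0,0,0],[0,0,0],[0,0,0],[0,0,0],[0,0,0],[0,0,0],[0,0,0],[0,0,0],[0,0,0],[0,0,0]], delta_pos=[[0,0,0],[0,0,0],[0,0,0],[0,0,0],[0,0,0],[0.013,-0.03,-0.002],[0.013,-0.03,-0.002],[0.013,-0.03,-0.002],[0.013,-0.03,-0.002],[0.013,-0.03,-0.002],[0.013,-0.03,-0.002],[0.013,-0.03,-0.002],[0.013,-0.03,-0.002],[0.013,-0.03,-0.002],[0.013,-0.03,-0.002],[0.013,-0.03,-0.002],[0.013,-0.03,-0.002],[0.013,-0.03,-0.002],[0.013,-0.03,-0.002],[0,0,0]], gripper=[0.0854,0.0854,0.0854,0.0854,0.0854,0.0854,0.0854,0.0854,0.0854,0.0854,0.0854,0.0854,0.0854,0.0854,0.0854,0.0854,0.0854,0.0854,0.0854,0.0854])

```text
time: 1.77
tool_pos: [0.5247, -0.1941, 0.2593]
tcp_rot: [-3.136, 0.127, -0.002]
wrist_force: [-0.0, 0.8, 0.9]
width: 0.996
grip_force: 0.0
```

>>> jog_arm(turn=[[0,0,0],[0,0,0],[0,0,0],[0,0,0],[0,0,0],[0,0,0],[0,0,0],[0,0,0],[0,0,0],[0,0,0],[0,0,0],[0,0,0],[0,0,0],[0,0,0],[0,0,0]], delta_pos=[[-0.0095,-0.03,0],[-0.0095,-0.03,0],[-0.0095,-0.03,0],[-0.0095,-0.03,0],[-0.0095,-0.03,0],[-0.0095,-0.03,0],[-0.0095,-0.03,0],[-0.0095,-0.03,0],[-0.0095,-0.03,0],[-0.0095,-0.03,0],[-0.0095,-0.03,0],[-0.0095,-0.03,0.01],[-0.0095,-0.03,0.01],[0,0,0],[0,0,0]], gripper=[0.0854,0.0854,0.0854,0.0854,0.0854,0.0854,0.0854,0.0854,0.0854,0.0854,0.0854,0.0854,0.0854,0.0854,0.0854])

```text
time: 3.02
tool_pos: [0.4316, 0.2007, 0.2381]
tcp_rot: [3.138, -0.128, -0.003]
wrist_force: [0.2, 0.3, 0.6]
width: 0.995
grip_force: 0.0
```

>>> jog_arm(turn=[[0,0,0],[0,0,0],[0,0,0],[0,0,0],[0,0,0],[0,0,0],[0,0,0],[0,0,0],[0,0,0],[0,0,0],[0,0,0],[0,0,0],[0,0,0],[0,0,0],[0,0,0],[0,0,0],[0,0,0],[0,0,0]], delta_pos=[[-0.0035,0.0015,0.03],[0,0,0.03],[0,0,0.03],[0,0,0.03],[0,0,0.03],[0,0,0.03],[0,0,0.025],[0,0,0.017],[0,0,0.01],[0,0,0],[0,0,0],[0,0,0],[0,0,0],[0,0,0],[0,0,0],[0,0,0],[0,0,0],[0,0,0]], gripper=[0.0854,0.0854,0.0854,0.0854,0.0854,0.0854,0.0854,0.0854,0.0854,0.0854,0.0854,0.03,0.03,0.03,0.03,0.03,0.03,0.03], grip_force=30)

```text
time: 4.52
tool_pos: [0.4303, 0.1994, 0.0087]
tcp_rot: [-3.138, 0.133, -0.003]
wrist_force: [-1.1, -1.9, 4.6]
width: 0.518
grip_force: 30.0
```

>>> jog_arm(turn=[[0,0,0],[0,0,0],[0,0,0],[0,0,0],[0,0,0],[0,0,0],[0,0,0],[0,0,0],[0,0,0]], delta_pos=[[0,0,-0.01],[0,0,-0.03],[0,0,-0.03],[0,0,-0.03],[0,0,-0.03],[0,0,-0.03],[0,0,-0.03],[0,0,-0.03],[0,0,-0.02]], gripper=[0.03,0.03,0.03,0.03,0.03,0.03,0.03,0.03,0.03])

```text
time: 5.27
tool_pos: [0.4298, 0.1994, 0.2514]
tcp_rot: [-3.137, 0.133, -0.006]
wrist_force: [0.8, 0.5, -1.6]
width: 0.511
grip_force: 31.2
```

>>> jog_arm(turn=[[0,0,0.077],[0,0,0.077],[0,0,0],[0,0,0],[0,0,0],[0,0,0],[0,0,0],[0,0,0],[0,0,0],[0,0,0],[0,0,0],[0,0,0],[0,0,0],[0,0,0],[0,0,0],[0,0,0]], delta_pos=[[0,0,0],[0,0,0],[0.0124,0.029,0],[0.0124,0.029,0],[0.0124,0.029,0],[0.0124,0.029,0],[0.0124,0.029,0],[0.0124,0.029,0],[0.0124,0.029,0],[0.0124,0.029,0],[0.0124,0.029,0],[0.0124,0.029,0],[0.0124,0.029,0],[0.0124,0.029,0],[0,0,0],[0,0,0]], gripper=[0.03,0.03,0.03,0.03,0.03,0.03,0.03,0.03,0.03,0.03,0.03,0.03,0.03,0.03,0.03,0.03])

```text
time: 6.6
tool_pos: [0.4909, -0.1754, 0.2475]
tcp_rot: [-3.118, 0.379, 0.001]
wrist_force: [-0.2, 0.6, -0.9]
width: 0.517
grip_force: 31.3
```

>>> jog_arm(turn=[[0,0,0],[0,0,0],[0,0,0],[0,0,0],[0,0,0]], delta_pos=[[0,0,0.02],[0,0,0.02],[0,0,0.02],[0,0,0],[0,0,0]], gripper=[0.03,0.03,0.03,0.03,0.03])

```text
time: 7.02
tool_pos: [0.49, -0.1726, 0.1864]
tcp_rot: [-3.118, 0.373, 0.005]
wrist_force: [-1.1, 1.0, -0.5]
width: 0.516
grip_force: 31.3
```

```bash
python3 - <<'E'
from workcell import vision,read_state
import cv2,numpy as np
t=vision.read_camera("top")[:,:,::-1];s=vision.read_camera("side")[:,:,::-1]
a=cv2.resize(t[130:290,400:560],(400,400),interpolation=cv2.INTER_CUBIC)
b=cv2.resize(s[110:230,260:380],(400,400),interpolation=cv2.INTER_CUBIC)
cv2.imwrite("pics/p1.png",np.hstack([a,b]))
E
```

```text
(no output)
```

View pics/p1.png

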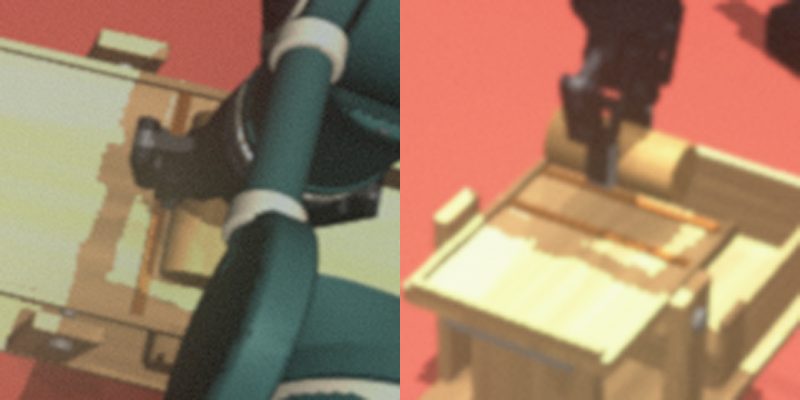

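The picture shows the blank held squarely above the seat. Its left edge is near crop (165,205)-(163,270) in top, and its axis runs about (548,135)-(683,170) in side.

```bash
python3 - <<'E'
from h import *
th=np.radians(-13.6);X=np.array([np.cos(th),np.sin(th),0]);Y=np.array([-np.sin(th),np.cos(th),0])
seat=dict(top=np.array([.4926,-.1773,0]),side=np.array([.4900,-.1724,0]))
for p in[(170,215),(163,270)]:
    w=at("top",(400+p[0]/2.5,130+p[1]/2.5),.200)-seat["top"];print("top edge y",w@Y,"-> axis",w@Y-.0225,"x",w@X)
for p in[(548,135),(683,170)]:
    w=at("side",(260+(p[0]-400)*.3,110+p[1]*.3),.200)-seat["side"];print("side",w@X,w@Y)
t=np.array([.490,-.1726,0])-np.array([.4913,-.175,0]);print("tcp",t@X,t@Y)
E
```

```text
top edge y 0.027268056533579877 -> axis 0.004768056533579878 x -0.019960380652532906
top edge y 0.024408158164349363 -> axis 0.001908158164349364 x -0.05364098360471422
side 0.05141116787060679 0.007281893338200787
side -0.05071704861908915 -0.0030756611275511944
tcp -0.0018278903721983455 0.0020270216543551243
```

>>> jog_arm(turn=[[0,0,0.05],[0,0,0],[0,0,0],[0,0,0],[0,0,0],[0,0,0],[0,0,0]], delta_pos=[[0,0.002,0.006],[0,0,0.008],[0,0,0.008],[0,0,0.005],[0,0,0.003],[0,0,0],[0,0,0]], gripper=[0.03,0.03,0.03,0.03,0.03,0.03,0.03])

```text
time: 7.7
tool_pos: [0.4907, -0.1762, 0.157]
tcp_rot: [-3.109, 0.452, 0.001]
wrist_force: [0.1, 0.1, -1.0]
width: 0.517
grip_force: 31.3
```

>>> jog_arm(turn=[[0,0,0],[0,0,0],[0,0,0]], delta_pos=[[0,0,0.0015],[0,0,0.001],[0,0,0]], gripper=[0.03,0.03,0.03])

```text
time: 7.95
tool_pos: [0.4908, -0.1763, 0.1548]
tcp_rot: [-3.109, 0.453, -0.0]
wrist_force: [-1.0, -0.5, -0.7]
width: 0.514
grip_force: 31.3
```

```bash
python3 - <<'E'
from workcell import vision,read_state
import cv2,numpy as np
t=vision.read_camera("top")[:,:,::-1];s=vision.read_camera("side")[:,:,::-1]
a=cv2.resize(t[130:290,400:560],(400,400),interpolation=cv2.INTER_CUBIC)
b=cv2.resize(s[110:230,260:380],(400,400),interpolation=cv2.INTER_CUBIC)
cv2.imwrite("pics/p2.png",np.hstack([a,b]))
E
```

```text
(no output)
```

View pics/p2.png

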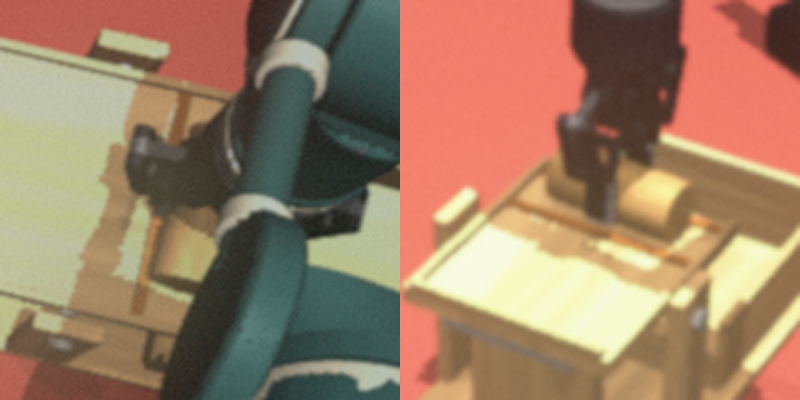

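The blank is between the strips and parallel to them, just above the floor. I'll release it and lift away.

>>> jog_arm(turn=[[0,0,0],[0,0,0],[0,0,0],[0,0,0],[0,0,0],[0,0,0],[0,0,0],[0,0,0]], delta_pos=[[0,0,0],[0,0,0],[0,0,-0.01],[0,0,-0.035],[0,0,-0.035],[0,0,-0.035],[0,0,-0.02],[0,0,0]], gripper=[0.0854,0.0854,0.0854,0.0854,0.0854,0.0854,0.0854,0.0854])

```text
time: 8.72
tool_pos: [0.494, -0.1776, 0.2977]
tcp_rot: [3.106, -0.452, 0.019]
wrist_force: [0.6, -0.4, 0.2]
width: 1.001
grip_force: 0.0
```

>>> jog_arm(turn=[[0,0,0],[0,0,0],[0,0,0],[0,0,0],[0,0,0],[0,0,0],[0,0,0],[0,0,0],[0,0,0],[0,0,0],[0,0,0],[0,0,0],[0,0,0],[0,0,0],[0,0,0],[0,0,0],[0,0,0],[0,0,0],[0,0,0],[0,0,0]], delta_pos=[[0,0,0],[0,0,0],[0,0,0],[0,0,0],[0,0,0],[0,0,0],[0,0,0],[0,0,0],[0,0,0],[0,0,0],[0,0,0],[0,0,0],[0,0,0],[0,0,0],[0,0,0],[0,0,0],[0,0,0],[0,0,0],[0,0,0],[0,0,0]], gripper=[0.0854,0.0854,0.0854,0.0854,0.0854,0.0854,0.0854,0.0854,0.0854,0.0854,0.0854,0.0854,0.0854,0.0854,0.0854,0.0854,0.0854,0.0854,0.0854,0.0854])

```text
time: 10.38
tool_pos: [0.4908, -0.1763, 0.2898]
tcp_rot: [3.109, -0.453, -0.0]
wrist_force: [-0.0, -0.5, -0.0]
width: 0.998
grip_force: 0.0
```

>>> jog_arm(turn=[[0,0,0],[0,0,0],[0,0,0],[0,0,0],[0,0,0],[0,0,0],[0,0,0],[0,0,0],[0,0,0],[0,0,0],[0,0,0],[0,0,0],[0,0,0],[0,0,0],[0,0,0],[0,0,0],[0,0,0],[0,0,0],[0,0,0],[0,0,0]], delta_pos=[[0,0,0],[0,0,0],[0,0,0],[0,0,0],[0,0,0],[0,0,0],[0,0,0],[0,0,0],[0,0,0],[0,0,0],[0,0,0],[0,0,0],[0,0,0],[0,0,0],[0,0,0],[0,0,0],[0,0,0],[0,0,0],[0,0,0],[0,0,0]], gripper=[0.0854,0.0854,0.0854,0.0854,0.0854,0.0854,0.0854,0.0854,0.0854,0.0854,0.0854,0.0854,0.0854,0.0854,0.0854,0.0854,0.0854,0.0854,0.0854,0.0854])

```text
time: 12.05
tool_pos: [0.4908, -0.1763, 0.2898]
tcp_rot: [-3.109, 0.453, 0.0]
wrist_force: [0.6, 0.2, -0.6]
width: 0.998
grip_force: 0.0
```

```bash
python3 - <<'E'
from workcell import vision
import cv2,numpy as np
t=vision.read_camera("top")[:,:,::-1];s=vision.read_camera("side")[:,:,::-1]
a=cv2.resize(t[120:320,400:600],(400,400),interpolation=cv2.INTER_CUBIC)
b=cv2.resize(s[120:270,250:400],(400,400),interpolation=cv2.INTER_CUBIC)
cv2.imwrite("pics/p3.png",np.hstack([a,b]))
E
```

```text
(no output)
```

View pics/p3.png

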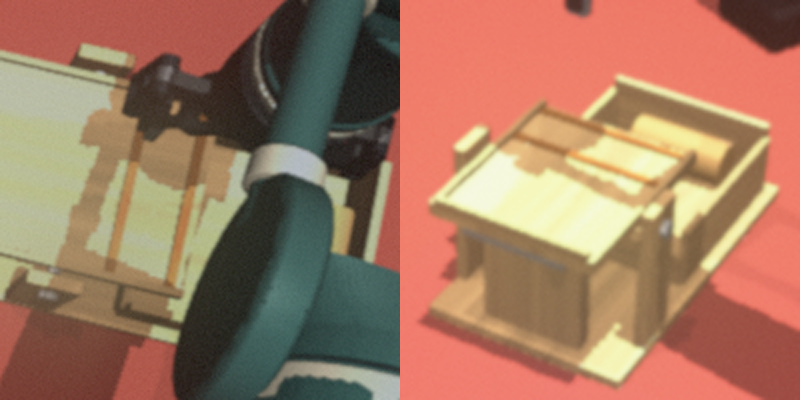

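The blank lies in the box against the far wall, at side crop (680,145). The tray is level and empty, and the gripper is clear, so I'll hand the job in.

```bash
python3 -c "
from workcell import ticket
print(ticket.finish_job())"
```

```text
the job is handed in; nothing more can be done
None
```

I set the stout blank in the tray's seat and released it; it rolled out into the catch box, the tray swung back level, and I handed the job in at about 12 s (no verdict was returned).

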